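Index the sample carousel round and load the red carrier into the load-lock cradle

TASK

Work the carousel's two draw handles, pocket by pocket and by the shorter way round, until the red-topped sample carrier stands at the pick-up place, the gap in the hoop by the brass pointer; turn the carousel only with the handles and touch none of the carriers in it until the red one has stopped there. Then lift the red carrier out, set it down and take it again by its two narrow ends, and put it, without dropping it, upright and fully down between the orange cheeks of the cradle. Leave the other carriers standing in their pockets and the other things on the bench where they are.

Things in the scene. Friction and masses are not known exactly. Their poses are not given: they have to be found in the camera images.
- base: fixed grey carousel base, disc of 280 mm diameter, origin on the bench at the carousel's axis, z up. Its -x points to the pick-up place and brass pointer, its +y to its left side seen from the robot. A fixed 6 mm wire hoop (radius 100 mm, 90 mm above the bench, spokes to a column 98 mm high) covers the pockets except within 38 degrees of the pick-up place. Rails reach 185 mm out
- rotor: turning part: disc of 276 mm diameter, top 36 mm above the bench; blue drum of 154 mm diameter, top at 82 mm; twelve pockets 30 degrees apart, centred 100 mm from the axis, black lips 9 mm high; twelve ratchet pins (8 mm thick, 16 mm high, 132 mm from the axis). Origin on the axis at the bench, z up. Turns without end, stiffly (0.45 N m), stays where left; may start between two stops
- rotor_mark (a point): a point on the rotor's disc, on the centre of the pocket at the rotor's own -x, 100 mm from the axis; it turns with the rotor
- pickup (a point): pick-up place: fixed point on the base, 100 mm from the axis in the base's -x direction, 36 mm above the bench, where the foot of a carrier stands that can be taken out
- handle_left (a joint): yellow draw handle on the left (+y) curved rail: 0 at rest, grows as it is drawn towards the robot round the carousel's axis (counter-clockwise from above) to a hard stop at 0.81 rad; sprung back to 0. A pawl catches the next pin and turns the rotor with it, so carriers on the left come to the front; at the stop a pocket stands exactly at the pick-up place. Let back, it slips and the rotor stays
- grip_left (a point): on the axis of the yellow handle, an upright round post 20 mm in diameter from 50 to 125 mm above the bench; this point is 100 mm above the bench and 175 mm from the carousel's axis. At rest it stands 56.5 degrees from the base's +x towards +y, at the stop 102.9 degrees
- handle_right (a joint): green draw handle on the right (-y), mirror image of the yellow one: 0 at rest, hard stop at 0.81 rad drawn towards the robot (clockwise from above), turns the rotor clockwise: carriers on the right come to the front. For both: a full stroke, rest to stop and right back to rest, turns one pocket (30 degrees), the first one 6 to 36 degrees; a part stroke may not catch; drawing takes 5 to 15 N
- grip_right (a point): on the axis of the green handle post (20 mm diameter, 50 to 125 mm above the bench), 100 mm above the bench and 175 mm from the carousel's axis; at rest 56.5 degrees from the base's +x towards -y, at the stop 102.9 degrees
- carrier_red: the wanted sample carrier, with a red top: aluminium block 40 (x) by 28 (y) by 46 mm high, about 90 g, origin at the centre of its underside, z up; in a pocket its x lies along the radius, with 1 to 3 mm of play, foot 36 mm and top 82 mm above the bench. There the drum stands at its inner end, so only its flanks (28 mm apart) can be gripped, above the lips (45 mm above the bench)
- carrier_0: another carrier, with a blue top, to be left standing in its carousel pocket: aluminium block 40 (x) by 28 (y) by 46 mm high, about 90 g, origin at the centre of its underside, z up
- carrier_1: another carrier, with a white top, to be left standing in its carousel pocket: aluminium block 40 (x) by 28 (y) by 46 mm high, about 90 g, origin at the centre of its underside, z up
- carrier_2: another carrier, with a blue top, to be left standing in its carousel pocket: aluminium block 40 (x) by 28 (y) by 46 mm high, about 90 g, origin at the centre of its underside, z up
- carrier_3: another carrier, with a white top, to be left standing in its carousel pocket: aluminium block 40 (x) by 28 (y) by 46 mm high, about 90 g, origin at the centre of its underside, z up
- carrier_4: another carrier, with a blue top, to be left standing in its carousel pocket: aluminium block 40 (x) by 28 (y) by 46 mm high, about 90 g, origin at the centre of its underside, z up
- cradle: load-lock cradle, fixed: steel plate 110 (x) by 90 (y) by 12 mm, origin on the bench at its centre, z up. Orange cheeks at +y and -y, each 34 mm long in x, 12 mm thick, tops 66 mm above the bench, 33 mm apart. The carrier stands between them, length along x either way round, ends 3 mm past the cheeks, top 8 mm below theirs: room to hold it only by its ends. Steel lips 6 mm high at x = +-23 mm
- seat (a point): centre of the cradle's plate top between the cheeks, 12 mm above the bench: where the centre of the carrier's underside belongs
- mat: empty black rubber set-down mat, 130 by 130 mm, 4 mm thick, fixed, origin under its centre on the bench: a clear place to set the carrier down for taking it the other way
- wash_bottle: loose white wash bottle, 60 mm diameter, 160 mm high, origin at the centre of its underside
- screw_jar: loose glass jar, 56 mm diameter, 70 mm high, origin at the centre of its underside
- blank_flange: loose steel blank flange, 68 mm diameter, 12 mm high, origin at the centre of its underside
- seal_ring: loose aluminium seal ring, 56 mm diameter, 10 mm high, origin at the centre of its underside
- foil_box: loose cardboard box 70 by 50 by 30 mm high, origin at the centre of its underside
- wrench: loose wrench lying flat along its x, 150 mm long, origin near its middle
- screwdriver: loose screwdriver lying along its x, 170 mm long, origin near its middle

How it is judged:
On the way, in this order (a step that is already met when the one before it is completed fails the run):
1. the red carrier stands still at the pick-up place, not touched (horizontal distance between carrier_red and pickup below 0.01 m and height (world z) of carrier_red below 0.042 m and angular speed of rotor below 0.05 rad/s and contact force between the fingers and carrier_red below 0.2 N), for 0.2 s.
2. the red carrier is seated in the cradle (horizontal distance between carrier_red and seat below 0.006 m and z of carrier_red in the frame of seat between -0.004 and 0.004 m and angle between the x axis of carrier_red and the x axis of cradle, either way round below 0.15 rad and angle between carrier_red's own z axis and vertical below 0.08 rad and linear speed of carrier_red below 0.02 m/s), for 0.2 s.
At the end, for the whole second after the job is handed in: the red carrier stands at rest between the cradle's cheeks: its foot within 6 mm of the seat's centre and 4 mm of its height, its length within 0.15 rad of the cradle's x, upright within 0.08 rad; the five other carriers still stand upright in carousel pockets (all of step 2 and horizontal distance between carrier_0 and rotor between 0.088 and 0.112 m and angle between each of carrier_0, carrier_1, carrier_2, carrier_3, carrier_4's own z axis and vertical below 0.1 rad and height (world z) of each of carrier_0, carrier_1, carrier_2, carrier_3, carrier_4 below 0.042 m and horizontal distance between carrier_1 and rotor between 0.088 and 0.112 m and horizontal distance between carrier_2 and rotor between 0.088 and 0.112 m and horizontal distance between carrier_3 and rotor between 0.088 and 0.112 m and horizontal distance between carrier_4 and rotor between 0.088 and 0.112 m); the robot touches nothing.
It fails at once if the carousel is turned the long way round (more than 160 degrees from its start) (distance of rotor_mark from where it was at the start of the episode above 0.197 m).
It fails at once if the rotor is pushed round by hand (over 4 N while it turns), or the red carrier while in the carousel away from the pick-up place (over 1 N) ((angular speed of rotor above 0.1 rad/s and contact force between any of the fingers, the arm and rotor above 4 N) or ((horizontal distance between carrier_red and base below 0.125 m and height (world z) of carrier_red below 0.045 m and horizontal distance between carrier_red and pickup above 0.02 m) and contact force between the fingers and carrier_red above 1 N)).
It fails at once if another carrier is pushed (over 1 N) (contact force between any of the fingers, the arm and carrier_0 above 1 N or contact force between any of the fingers, the arm and carrier_1 above 1 N or contact force between any of the fingers, the arm and carrier_2 above 1 N or contact force between any of the fingers, the arm and carrier_3 above 1 N or contact force between any of the fingers, the arm and carrier_4 above 1 N).
It fails at once if the red carrier is dropped (linear speed of carrier_red above 0.35 m/s and horizontal distance between carrier_red and base above 0.14 m and contact force between the fingers and carrier_red below 0.05 N).
It fails at once if a loose thing on the bench is moved by more than 30 mm or knocked over (distance of any of wash_bottle, screw_jar, blank_flange, seal_ring, foil_box, wrench, screwdriver from where it was at the start of the episode above 0.03 m or angle between any of wash_bottle, screw_jar's own z axis and vertical above 0.5 rad).
It also fails if it takes over 72 s, if anything falls off the work surface, if the arm or the gripper's body presses on something with over 40 N, if the wrist force passes 120 N, or if a joint passes its speed limit or range.

ROBOT

A 7-joint arm with a two-finger parallel gripper is mounted at the origin on the work surface. World frame = base frame: x ahead of the robot, y to its left, z up, the work surface at z = 0. Lengths are in m, angles in rad, forces in N, time in s.
With the tool pointing down it reaches from about 0.425 to 0.875 m from the base axis. Payload 4.7 kg.
Tool frame: the origin (TCP) lies midway between the tips of the shut fingers; the grasp point (between the pads) lies 19 mm behind it; z points along the fingers, y is the direction in which the jaws open and shut (so a half turn about z gives the same grasp; the last joint's range is limited). The gripper opens to 87 mm and grips with 3 to 60 N. Pads are 19 mm wide; open, the fingers measure 117 mm over their backs; the gripper's body (75 mm by 190 mm) begins 51 mm behind the grasp point.
Start: joints at [-1.333, 0.321, -0.07, 1.45, 0.023, 1.371, -0.057], TCP at [0.144, 0.634, 0.223] pointing down, gripper open.
Joint ranges: [-2.86, 2.86], [-0.3, 2.09], [-1.38, 1.24], [0.06, 2.45], [-1.56, 4.7], [0.09, 2.05], [-2.69, 2.69]. Speed limits (rad/s): [2.57, 2.57, 3.14, 3.14, 3.14, 3.14, 3.14].

INTERFACE

Orientations are given as a rotation vector (axis times angle).
In Python, from bench import get_state, eyes, job gives the robot as it stands. The module is installed in compiled form; this text tells all that it offers.
- The arm moves only by the shell command python3 -m jog 'ROWS' [FORCE]. ROWS is JSON, a list that holds one entry, the list of rows, each a list of 5 numbers: the opening, from 0 (shut) to 1 (fully open), then the shift along the tool's x, y, z in units of 40 mm (1.0 is 40 mm), then the turn about the tool's z in units of 5 degrees (1.0 is 5 degrees). In form: [[[jaw, dx, dy, dz, turn], ...]]. A call has 1 to 10 rows; each row shifts and turns the commanded pose from where the row before left it, along the tool's axes as they then stand; what a row does not reach is not made up. A row lasts 1/8 s, in which the tool goes at most 62.5 mm and 10.7 degrees, less where a joint would pass 70% of its speed; a pose out of reach is approached as far as the arm can. A call is refused whole if a number of a shift passes 1 or a number of a turn 1, either way. A call with a gripper value outside its range is refused whole. The fingers move at their own pace and stop on an object; FORCE is the grip in N (left out, the last holds). Time passes only in rows, so rows that do not move let the fingers close. It gives the time, the measured TCP pose, the force and the opening at its end, in the units of the state.
- get_state(): the state, without advancing time (a new reading comes with each control period).
- eyes.get_image(name): name is "side" or "top" or "wrist"; returns (picture, depth): 384x512x3 uint8, red, green, blue; 384x512 float32, m along the optical axis (not along the pixel's ray), 0 where there is no reading.
- eyes.camera_params(name): a dict with "camera_matrix" (3x3 intrinsics, pixels), "pose" (4x4, takes a point from camera to world coordinates); the wrist camera has in their place "mount" (4x4, takes a point from camera to tool coordinates, whose origin is the TCP and whose axes are the flange's). Camera axes: x right, y down, z forward; pixel columns grow to the right and rows downward; lengths in m; the calibration is good to about 2 mm. A picture is of the moment at which its call begins: read the wrist's pose just before it. camera_params takes no time and is no camera call.
- job.close_job(): hands the job in, once; it reports no verdict.
The state is a dict: "time": time; "joint_positions": joint angles; "qd": joint speeds; "joint_torque": joint torques, N m; "position": TCP position; "tool_rot": TCP orientation; "ft_force": force on the tool from outside, world axes, zero at the start; "torque": the same for the moment, N m; "grip_width": opening from 0.0 (shut) to 1.0 (fully open).
Only numpy, scipy, OpenCV 4.12 (cv2) and the standard library are available. Lean on these libraries where they do the work, as an engineer would, in place of code of your own. Each camera call takes 0.05 s, during which the arm holds its last target. There are 200 camera calls.

## Working session

There is one attempt and no reset: what is moved stays moved. The work goes in short steps, Python scripts to look and compute and a shell command to move; the robot and the scene stay as the last step left them, time stands still between calls to the robot, and variables do not carry over. Pictures are saved under pics/ and viewed, about 8 in all and at most 12, crops included, and the job is handed in when it is done.

```bash
mkdir -p pics
cat > h.py <<'E'
import numpy as np, cv2
from scipy.spatial.transform import Rotation as R
from bench import get_state, eyes
def cam(n):
    s=get_state(); p=eyes.camera_params(n); im,d=eyes.get_image(n)
    K=np.array(p["camera_matrix"])
    if n=="wrist":
        T=np.eye(4);T[:3,:3]=R.from_rotvec(s["tool_rot"]).as_matrix();T[:3,3]=s["position"]
        P=T@np.array(p["mount"])
    else: P=np.array(p["pose"])
    return im,d,K,P
def cloud(d,K,P):
    v,u=np.mgrid[:d.shape[0],:d.shape[1]]
    c=np.stack([(u-K[0,2])/K[0,0]*d,(v-K[1,2])/K[1,1]*d,d],-1)
    w=c@P[:3,:3].T+P[:3,3]; w[d==0]=np.nan; return w
def save(im,f): cv2.imwrite("pics/"+f,im[:,:,::-1])
def st():
    s=get_state(); M=R.from_rotvec(s["tool_rot"]).as_matrix()
    print("t",round(s["time"],2),"pos",np.round(s["position"],4),"x",np.round(M[:,0],3),"y",np.round(M[:,1],3),"z",np.round(M[:,2],3),"F",np.round(s["ft_force"],1),"g",round(s["grip_width"],3),"q",np.round(s["joint_positions"],2)); return s,M
def rel(tgt):
    s=get_state(); M=R.from_rotvec(s["tool_rot"]).as_matrix()
    return M.T@(np.array(tgt)-s["position"])/0.04
E
python3 - <<'E'
from h import *
st()
for n in("top","side"):
    im,d,K,P=cam(n); save(im,n+"0.png"); w=cloud(d,K,P); np.savez(n+"0.npz",w=w,im=im,K=K,P=P)
    print(n,np.round(P,3).tolist(),np.round(K,1).tolist())
E
```

```text
t 0.0 pos [0.1442 0.6332 0.2215] x [-0.975  0.222 -0.   ] y [ 0.222  0.975 -0.002] z [-0.    -0.002 -1.   ] F [ 0.4 -1.  -0.1] g 0.999 q [-1.33  0.32 -0.07  1.45  0.02  1.37 -0.06]
top [[0.067, -0.976, 0.207, 0.218], [-0.998, -0.066, 0.014, 0.003], [-0.0, -0.207, -0.978, 1.479], [0.0, 0.0, 0.0, 1.0]] [[425.1, 0.0, 255.9], [0.0, 425.1, 198.1], [0.0, 0.0, 1.0]]
side [[0.987, -0.118, 0.112, 0.377], [-0.163, -0.712, 0.683, -0.893], [-0.001, -0.692, -0.722, 1.028], [0.0, 0.0, 0.0, 1.0]] [[490.3, 0.0, 254.1], [0.0, 490.3, 196.0], [0.0, 0.0, 1.0]]
```

View pics/top0.png

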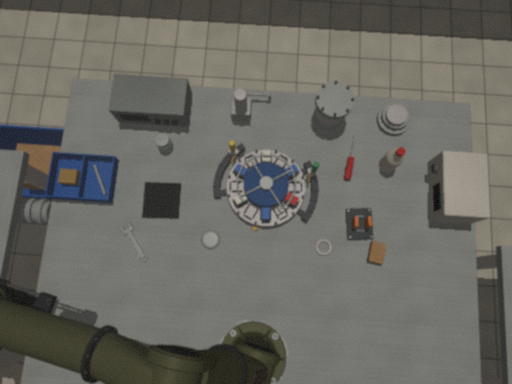

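View pics/side0.png

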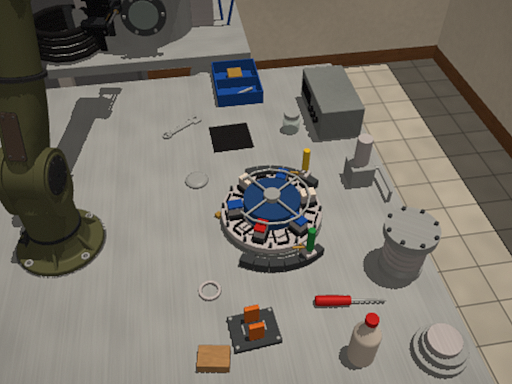

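Top view: carousel hub at about (266,183), red carrier (292,198) to the right of the brass pointer (255,228), green post (315,164), yellow post (233,143). Cradle is at (361,223), mat at (162,200). The side view agrees, with red at (260,230) and green at (311,238).

Run:
```python
from h import *
for n in("top","side"):
    z=np.load(n+"0.npz"); w,im=z["w"],z["im"]; hsv=cv2.cvtColor(im,cv2.COLOR_RGB2HSV).astype(int)
    H,S,V=hsv[...,0],hsv[...,1],hsv[...,2]
    def rep(name,m,k=6):
        nl,l,stt,c=cv2.connectedComponentsWithStats(m.astype(np.uint8))
        for i in np.argsort(-stt[1:,4])[:k]+1:
            if stt[i,4]<6: continue
            q=w[l==i]; print(n,name,stt[i,4],np.round(c[i]),"med",np.round(np.nanmedian(q,0),4),"zmax",np.round(np.nanpercentile(q[:,2],95),3),"cen",np.round((np.nanpercentile(q,3,axis=0)+np.nanpercentile(q,97,axis=0))/2,4))
    z_=w[...,2]
    reg=(w[...,0]>.3)&(w[...,0]<1.0)&(np.abs(w[...,1])<.5)
    rep("red",reg&((H<5)|(H>174))&(S>150)&(V>80),4)
    rep("orange",reg&(H>=6)&(H<16)&(S>170)&(V>90),4)
    rep("yellow",reg&(H>20)&(H<32)&(S>150)&(V>90),3)
    rep("green",reg&(H>45)&(H<85)&(S>120),3)
    rep("blue",reg&(H>100)&(H<125)&(S>120)&(z_>.06),6)
    rep("black",reg&(V<35)&(z_<.02),4)
    # column hub top
    rep("hub",reg&(z_>.093)&(z_<.104)&(np.hypot(w[...,0]-.67,w[...,1])<.07),2)
```

```text
top red 100 [349. 168.] med [ 0.6565 -0.2971  0.0237] zmax 0.03 cen [ 0.6579 -0.2978  0.0244]
top red 42 [401. 151.] med [ 0.6839 -0.4356  0.1595] zmax 0.164 cen [ 0.684  -0.4362  0.1593]
top red 20 [294. 200.] med [ 0.5147 -0.1044  0.0828] zmax 0.087 cen [ 0.5152 -0.1043  0.0835]
top red 11 [288. 197.] med [ 0.5266 -0.0837  0.0844] zmax 0.086 cen [ 0.5256 -0.0825  0.0818]
top orange 12 [369. 223.] med [ 0.4577 -0.3608  0.0646] zmax 0.072 cen [ 0.4584 -0.3605  0.0661]
top blue 85 [279. 188.] med [ 0.5553 -0.0538  0.0821] zmax 0.088 cen [ 0.5513 -0.0533  0.0819]
top blue 77 [263. 199.] med [ 0.5121 -0.004   0.0817] zmax 0.087 cen [0.5138 0.0066 0.0816]
top blue 67 [266. 212.] med [ 0.4669 -0.0125  0.0816] zmax 0.087 cen [ 0.4696 -0.0128  0.0753]
top blue 39 [274. 171.] med [ 0.6102 -0.0345  0.0816] zmax 0.087 cen [ 0.6111 -0.0331  0.0821]
top blue 15 [243. 171.] med [0.6036 0.0736 0.0815] zmax 0.086 cen [0.6041 0.0728 0.0819]
top blue 13 [237. 168.] med [0.6143 0.0947 0.0815] zmax 0.085 cen [0.6132 0.0939 0.0825]
top hub 7 [251. 160.] med [0.6404 0.0491 0.0949] zmax 0.097 cen [0.6408 
[... 1218 characters left out ...]
] zmax 0.085 cen [ 0.6261 -0.1025  0.0799]
side blue 18 [283. 168.] med [0.6235 0.0967 0.0829] zmax 0.086 cen [0.6227 0.0906 0.0842]
side black 940 [230. 137.] med [0.5021 0.3493 0.0048] zmax 0.008 cen [0.5026 0.3526 0.0049]
side black 193 [294. 265.] med [ 0.5944 -0.1897  0.0112] zmax 0.019 cen [ 0.6021 -0.1787  0.0108]
side black 57 [261. 269.] med [ 0.5109 -0.1824  0.0092] zmax 0.019 cen [ 0.5107 -0.1834  0.0108]
side black 54 [246. 265.] med [ 0.4754 -0.1668  0.0112] zmax 0.019 cen [ 0.4758 -0.1663  0.0101]
side hub 25 [299. 178.] med [0.6531 0.0387 0.095 ] zmax 0.097 cen [0.6543 0.0323 0.0953]
side hub 25 [309. 197.] med [ 0.6646 -0.0367  0.0941] zmax 0.096 cen [ 0.6613 -0.0377  0.0946]
```

Run:
```python
from h import *
a=cv2.imread("pics/top0.png"); b=cv2.imread("pics/side0.png")
A=cv2.resize(a[130:260,200:390],None,fx=4,fy=4,interpolation=cv2.INTER_CUBIC)
cv2.imwrite("pics/crop1.png",A)
```

```text
(no output)
```

View pics/crop1.png

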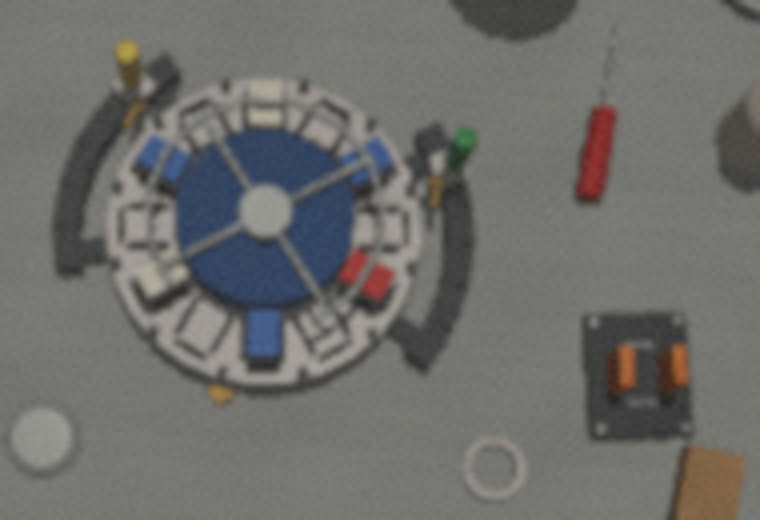

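```bash
cat >> h.py <<'E'
def plan(tgt,yaw=None,n=None,jaw=1.0):
    """constant row (dx,dy,dz,turn) x n bringing TCP to tgt with tool-y at world yaw deg (mod 180)"""
    s=get_state(); M=R.from_rotvec(s["tool_rot"]).as_matrix()
    y0=np.degrees(np.arctan2(M[1,1],M[0,1])); dyaw=0 if yaw is None else (yaw-y0+90)%180-90
    d=M.T@(np.array(tgt)-s["position"])/.04
    if n is None: n=int(max(np.ceil(abs(dyaw)/5),np.ceil(np.abs(d).max()*1.05),1))
    th=np.radians(-dyaw/n)
    A=sum(R.from_euler("z",k*th).as_matrix() for k in range(n))
    v=np.linalg.solve(A,d)
    print("rows",n,"x [",np.round(v,3),round(-dyaw/n/5,3),"] yaw0",round(y0,1),"total d",np.round(d,3))
E
python3 - <<'E'
from h import *
z=np.load("top0.npz"); w,K,P=z["w"],z["K"],z["P"]
def back(u,v,h):
    r=P[:3,:3]@np.array([(u-K[0,2])/K[0,0],(v-K[1,2])/K[1,1],1]); return np.round(P[:3,3]+r*(h-P[2,3])/r[2],4)
print("hub",back(200+265/4,130+210/4,.098),"ptr",back(255,228,.04),"green top",back(200+465/4,130+136/4,.125),"yel top",back(200+127/4,130+48/4,.125),"red",back(200+367/4,130+275/4,.082))
plan([.6345,-.170,.15],22.4,30)
E
```

```text
hub [ 0.5652 -0.0077  0.098 ] ptr [0.4177 0.0202 0.04  ] green top [ 0.6325 -0.1687  0.125 ] yel top [0.69   0.1165 0.125 ] red [ 0.5189 -0.0967  0.082 ]
rows 30 x [ [-0.769 -0.269  0.061] 0.365 ] yaw0 77.2 total d [-16.409 -16.859   1.82 ]
```

```bash
python3 -m jog '[[[1,-0.77,-0.27,0.06,0.365],[1,-0.77,-0.27,0.06,0.365],[1,-0.77,-0.27,0.06,0.365],[1,-0.77,-0.27,0.06,0.365],[1,-0.77,-0.27,0.06,0.365],[1,-0.77,-0.27,0.06,0.365],[1,-0.77,-0.27,0.06,0.365],[1,-0.77,-0.27,0.06,0.365],[1,-0.77,-0.27,0.06,0.365],[1,-0.77,-0.27,0.06,0.365]]]' 30 && python3 -m jog '[[[1,-0.77,-0.27,0.06,0.365],[1,-0.77,-0.27,0.06,0.365],[1,-0.77,-0.27,0.06,0.365],[1,-0.77,-0.27,0.06,0.365],[1,-0.77,-0.27,0.06,0.365],[1,-0.77,-0.27,0.06,0.365],[1,-0.77,-0.27,0.06,0.365],[1,-0.77,-0.27,0.06,0.365],[1,-0.77,-0.27,0.06,0.365],[1,-0.77,-0.27,0.06,0.365]]]' && python3 -m jog '[[[1,-0.77,-0.27,0.06,0.365],[1,-0.77,-0.27,0.06,0.365],[1,-0.77,-0.27,0.06,0.365],[1,-0.77,-0.27,0.06,0.365],[1,-0.77,-0.27,0.06,0.365],[1,-0.77,-0.27,0.06,0.365],[1,-0.77,-0.27,0.06,0.365],[1,-0.77,-0.27,0.06,0.365],[1,-0.77,-0.27,0.06,0.365],[1,-0.77,-0.27,0.06,0.365]]]'
python3 - <<'E'
from h import *
st(); plan([.634,-.170,.082],22.4)
im,d,K,P=cam("wrist"); save(im,"w1.png"); w=cloud(d,K,P); np.savez("w1.npz",w=w,im=im,K=K,P=P)
hsv=cv2.cvtColor(im,cv2.COLOR_RGB2HSV); m=cv2.inRange(hsv,(45,100,40),(85,255,255))>0
q=w[m]; print(m.sum(),np.nanmedian(q,0),np.nanpercentile(q,[3,97],axis=0))
E
```

```text
time: 1.35
position: [0.3934, 0.4217, 0.1984]
tool_rot: [0.845, 3.026, 0.0]
ft_force: [0.3, 0.8, 0.9]
grip_width: 0.997
time: 2.6
position: [0.5621, 0.1439, 0.1744]
tool_rot: [1.314, 2.854, 0.0]
ft_force: [0.4, -0.7, -0.1]
grip_width: 1.0
time: 3.85
position: [0.6351, -0.1727, 0.1503]
tool_rot: [1.749, 2.61, -0.0]
ft_force: [-0.2, -0.1, 0.4]
grip_width: 1.003
t 3.85 pos [ 0.6351 -0.1727  0.1503] x [-0.38   0.925 -0.   ] y [ 0.925  0.38  -0.   ] z [-0. -0. -1.] F [-0.2 -0.1  0.4] g 1.003 q [-0.22  0.42  0.59  1.54 -0.24  1.25  0.79]
rows 2 x [ [ 0.037 -0.     0.854] -0.007 ] yaw0 22.3 total d [ 0.074 -0.     1.707]
290 [ 0.63739064 -0.16708311  0.12449105] [[ 0.63316869 -0.17547436  0.12314358]
 [ 0.64181171 -0.16037393  0.12572086]]
```

View pics/w1.png

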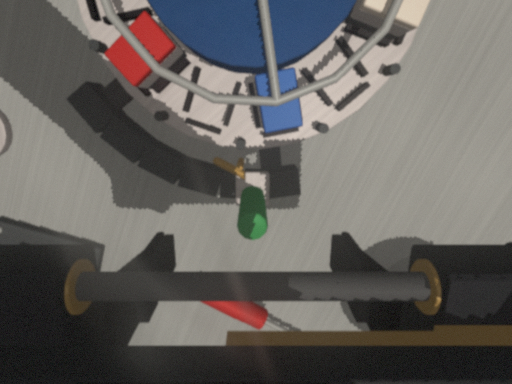

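The wrist view shows the green post top at (252,225) between the open fingers, with red at (140,48). The post measures about (0.636,-0.168), which fits the estimate. Next: descend, grip and draw.

```bash
python3 -m jog '[[[1,0.03,0,0.57,0],[1,0.03,0,0.57,0],[1,0.02,0,0.57,0],[0,0,0,0,0],[0,0,0,0,0],[0,0,0,0,0],[0,0,0,0,0]]]' 30
python3 - <<'E'
from h import *
st()
E
```

```text
time: 4.78
position: [0.6345, -0.1679, 0.0831]
tool_rot: [1.746, 2.61, 0.001]
ft_force: [0.4, 0.5, 0.4]
grip_width: 0.628
t 4.78 pos [ 0.6345 -0.1679  0.0831] x [-0.382  0.924 -0.001] y [0.924 0.382 0.001] z [ 0.002 -0.    -1.   ] F [0.4 0.5 0.4] g 0.628 q [-0.22  0.47  0.56  1.61 -0.27  1.13  0.81]
```

```bash
python3 -m jog '[[[0,0,0,0,0],[0,0,0,0,0],[0,0,0,0,0],[0,0,0,0,0],[0,0,0,0,0]]]' 30
python3 - <<'E'
from h import *
st()
E
```

```text
time: 5.4
position: [0.6331, -0.168, 0.0821]
tool_rot: [-1.747, -2.609, 0.001]
ft_force: [-4.1, 0.3, 2.3]
grip_width: 0.22
t 5.4 pos [ 0.6331 -0.168   0.0821] x [-0.381  0.925  0.001] y [ 0.925  0.381 -0.001] z [-0.002  0.    -1.   ] F [-4.1  0.3  2.3] g 0.22 q [-0.21  0.47  0.57  1.61 -0.27  1.13  0.81]
```

```bash
python3 -m jog '[[[0,0.015,-0.355,0,0.93],[0,0.015,-0.355,0,0.93],[0,0.015,-0.355,0,0.93],[0,0.015,-0.355,0,0.93],[0,0.015,-0.355,0,0.93],[0,0.015,-0.355,0,0.93],[0,0.015,-0.355,0,0.93],[0,0.015,-0.355,0,0.93],[0,0.015,-0.355,0,0.93],[0,0.015,-0.355,0,0.93]]]' 30
python3 - <<'E'
from h import *
s,M=st(); p=s["position"][:2]-np.array([.567,-.008]); print(np.hypot(*p),np.degrees(np.arctan2(p[1],p[0])))
E
```

```text
time: 6.65
position: [0.4976, -0.1666, 0.0821]
tool_rot: [2.633, 1.703, 0.004]
ft_force: [7.3, -3.6, -6.9]
grip_width: 0.222
t 6.65 pos [ 0.4976 -0.1666  0.0821] x [ 0.41   0.912 -0.001] y [ 0.912 -0.41   0.006] z [ 0.005 -0.003 -1.   ] F [ 7.3 -3.6 -6.9] g 0.222 q [-0.43  0.21  0.78  1.95 -0.17  1.04 -0.  ]
0.17314800479651335 -113.61669115766223
```

```bash
python3 -m jog '[[[0,0,-0.06,0,0.1],[0,0,0,0,0]]]' 30
python3 - <<'E'
from h import *
s,M=st(); p=s["position"][:2]-np.array([.567,-.008]); print(np.hypot(*p),np.degrees(np.arctan2(p[1],p[0])))
E
```

```text
time: 6.9
position: [0.4962, -0.166, 0.0821]
tool_rot: [2.637, 1.695, 0.006]
ft_force: [7.7, -5.8, -10.8]
grip_width: 0.226
t 6.9 pos [ 0.4962 -0.166   0.0821] x [ 0.415  0.91  -0.001] y [ 0.91  -0.415  0.008] z [ 0.007 -0.004 -1.   ] F [  7.7  -5.8 -10.8] g 0.226 q [-0.43  0.2   0.78  1.96 -0.16  1.04 -0.01]
0.17315323921567177 -114.1426097081482
```

```bash
python3 -m jog '[[[0,0,-0.08,0,0.1],[0,0,0,0,0]]]' 30
python3 - <<'E'
from h import *
s,M=st(); p=s["position"][:2]-np.array([.567,-.008]); print(np.hypot(*p),np.degrees(np.arctan2(p[1],p[0])))
im,d,K,P=cam("wrist"); save(im,"w2.png"); np.savez("w2.npz",w=cloud(d,K,P),im=im,K=K,P=P)
E
```

```text
time: 7.15
position: [0.4962, -0.166, 0.0823]
tool_rot: [2.639, 1.68, 0.011]
ft_force: [18.3, -9.0, -20.2]
grip_width: 0.225
t 7.15 pos [ 0.4962 -0.166   0.0823] x [ 0.423  0.906 -0.001] y [ 0.906 -0.423  0.015] z [ 0.013 -0.008 -1.   ] F [ 18.3  -9.  -20.2] g 0.225 q [-0.44  0.2   0.78  1.96 -0.16  1.03 -0.03]
0.1731947799347114 -114.14005231570881
```

View pics/w2.png

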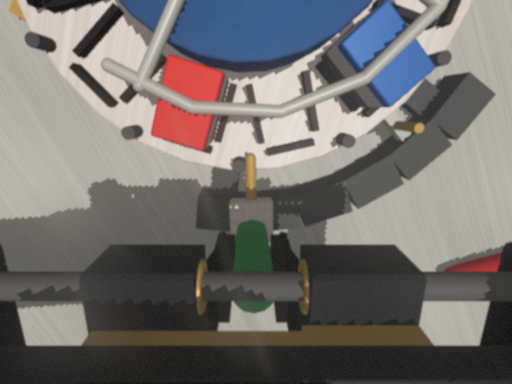

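Hard stop confirmed: the force rose with no motion at -114.1°. The view shows red now at about (187,102), nearer the gap. I'll measure it and let the handle back.

```bash
cat >> h.py <<'E'
def red(w,im,C=(.567,-.008)):
    hsv=cv2.cvtColor(im,cv2.COLOR_RGB2HSV); H=hsv[...,0].astype(int)
    m=((H<6)|(H>172))&(hsv[...,1]>140)&(hsv[...,2]>60)&(np.abs(w[...,2]-.082)<.006)&(np.hypot(w[...,0]-C[0],w[...,1]-C[1])<.14)
    q=w[m][:,:2].astype(np.float32); r=cv2.minAreaRect(q*1000)
    c=np.array(r[0])/1000-C; print("red n",m.sum(),"rect",np.round(r[0],1),np.round(r[1],1),round(r[2],1),"rad",round(np.hypot(*c),4),"ang",round(np.degrees(np.arctan2(c[1],c[0])),1))
E
python3 - <<'E'
from h import *
for f in("w1","w2"):
    z=np.load(f+".npz"); red(z["w"],z["im"])
E
python3 -m jog '[[[0,0.015,0.368,0,-0.95],[0,0.015,0.368,0,-0.95],[0,0.015,0.368,0,-0.95],[0,0.015,0.368,0,-0.95],[0,0.015,0.368,0,-0.95],[0,0.015,0.368,0,-0.95],[0,0.015,0.368,0,-0.95],[0,0.015,0.368,0,-0.95],[0,0.015,0.368,0,-0.95],[0,0.015,0.368,0,-0.95]]]' 30
python3 - <<'E'
from h import *
s,M=st(); p=s["position"][:2]-np.array([.567,-.008]); print(np.hypot(*p),np.degrees(np.arctan2(p[1],p[0])))
E
```

```text
red n 2265 rect [522.6 -96.6] [40.1 28.3] 63.0 rad 0.0991 ang -116.6
red n 3836 rect [500.7 -81.7] [39.5 27.8] 48.3 rad 0.0992 ang -132.0
time: 8.45
position: [0.6334, -0.1678, 0.082]
tool_rot: [-1.744, -2.613, 0.004]
ft_force: [-32.0, -12.5, 12.6]
grip_width: 0.222
t 8.45 pos [ 0.6334 -0.1678  0.082 ] x [-0.384  0.923 -0.001] y [ 0.923  0.384 -0.002] z [-0.002 -0.002 -1.   ] F [-32.  -12.5  12.6] g 0.222 q [-0.22  0.48  0.57  1.61 -0.28  1.13  0.81]
0.17309454205350147 -67.43368488676728
```

```bash
python3 -m jog '[[[0,0.015,-0.367,0,0.94],[0,0.015,-0.367,0,0.94],[0,0.015,-0.367,0,0.94],[0,0.015,-0.367,0,0.94],[0,0.015,-0.367,0,0.94],[0,0.015,-0.367,0,0.94],[0,0.015,-0.367,0,0.94],[0,0.015,-0.367,0,0.94],[0,0.015,-0.367,0,0.94],[0,0.015,-0.367,0,0.94]]]' 30
python3 -m jog '[[[0,0,-0.03,0,0],[0,0,0,0,0]]]' 30
python3 - <<'E'
from h import *
s,M=st(); p=s["position"][:2]-np.array([.567,-.008]); print(np.hypot(*p),np.degrees(np.arctan2(p[1],p[0])))
im,d,K,P=cam("wrist"); red(cloud(d,K,P),im)
E
```

```text
time: 9.7
position: [0.496, -0.1658, 0.0825]
tool_rot: [2.636, 1.688, 0.012]
ft_force: [38.2, -16.7, -37.8]
grip_width: 0.225
time: 9.95
position: [0.4962, -0.166, 0.0825]
tool_rot: [2.631, 1.69, 0.014]
ft_force: [21.2, -10.0, -22.8]
grip_width: 0.227
t 9.95 pos [ 0.4962 -0.166   0.0825] x [ 0.416  0.909 -0.   ] y [ 0.909 -0.416  0.017] z [ 0.015 -0.007 -1.   ] F [ 21.2 -10.  -22.8] g 0.227 q [-0.45  0.2   0.79  1.97 -0.16  1.03 -0.01]
0.17313752144675365 -114.129490351133
red n 5397 rect [472.6 -38. ] [39.7 28.6] 17.8 rad 0.099 ang -162.4
```

```bash
python3 -m jog '[[[0,0.015,0.366,0,-0.94],[0,0.015,0.366,0,-0.94],[0,0.015,0.366,0,-0.94],[0,0.015,0.366,0,-0.94],[0,0.015,0.366,0,-0.94],[0,0.015,0.366,0,-0.94],[0,0.015,0.366,0,-0.94],[0,0.015,0.366,0,-0.94],[0,0.015,0.366,0,-0.94],[0,0.015,0.366,0,-0.94]]]' 30
python3 -m jog '[[[0,0.015,-0.365,0,0.94],[0,0.015,-0.365,0,0.94],[0,0.015,-0.365,0,0.94],[0,0.015,-0.365,0,0.94],[0,0.015,-0.365,0,0.94],[0,0.015,-0.365,0,0.94],[0,0.015,-0.365,0,0.94],[0,0.015,-0.365,0,0.94],[0,0.015,-0.365,0,0.94],[0,0.015,-0.365,0,0.94]]]' 30
python3 -m jog '[[[0,0,-0.03,0,0],[0,0,0,0,0]]]' 30
python3 - <<'E'
from h import *
s,M=st(); p=s["position"][:2]-np.array([.567,-.008]); print(np.hypot(*p),np.degrees(np.arctan2(p[1],p[0])))
im,d,K,P=cam("wrist"); red(cloud(d,K,P),im)
E
```

```text
time: 11.25
position: [0.6333, -0.168, 0.0824]
tool_rot: [1.744, 2.61, -0.002]
ft_force: [0.8, -3.3, -0.1]
grip_width: 0.218
time: 12.5
position: [0.496, -0.1659, 0.0827]
tool_rot: [2.634, 1.687, 0.014]
ft_force: [38.7, -16.5, -40.1]
grip_width: 0.223
time: 12.75
position: [0.4962, -0.166, 0.0827]
tool_rot: [2.63, 1.689, 0.015]
ft_force: [23.0, -10.6, -24.2]
grip_width: 0.225
t 12.75 pos [ 0.4962 -0.166   0.0827] x [ 0.416  0.909 -0.001] y [ 0.909 -0.416  0.019] z [ 0.017 -0.008 -1.   ] F [ 23.  -10.6 -24.2] g 0.225 q [-0.46  0.2   0.8   1.97 -0.16  1.02 -0.01]
0.17314748216409873 -114.1240269083791
red n 0 rect [0. 0.] [0. 0.] 0.0 rad 0.5671 ang 179.2
```

```bash
python3 -m jog '[[[0,0.015,0.366,0,-0.94],[0,0.015,0.366,0,-0.94],[0,0.015,0.366,0,-0.94],[0,0.015,0.366,0,-0.94],[0,0.015,0.366,0,-0.94],[0,0.015,0.366,0,-0.94],[0,0.015,0.366,0,-0.94],[0,0.015,0.366,0,-0.94],[0,0.015,0.366,0,-0.94],[0,0.015,0.366,0,-0.94]]]' 30
python3 -m jog '[[[0,0,0,0,0],[1,0,0,0,0],[1,0,0,0,0],[1,0,0,0,0],[1,0,0,-0.8,0],[1,0,0,-0.8,0],[1,0,0,-0.8,0]]]'
python3 - <<'E'
from h import *
st(); im,d,K,P=cam("top"); w=cloud(d,K,P); red(w,im)
im,d,K,P=cam("side"); w=cloud(d,K,P); red(w,im)
plan([.43,-.14,.26],-11)
E
```

```text
time: 14.05
position: [0.6326, -0.1683, 0.0825]
tool_rot: [1.744, 2.609, -0.002]
ft_force: [0.5, -3.9, -0.4]
grip_width: 0.223
time: 14.92
position: [0.6314, -0.165, 0.1791]
tool_rot: [-1.746, -2.611, -0.001]
ft_force: [0.7, -0.2, 0.5]
grip_width: 0.822
t 14.93 pos [ 0.6314 -0.165   0.1791] x [-0.382  0.924  0.001] y [0.924 0.382 0.   ] z [-0.     0.001 -1.   ] F [ 0.7 -0.2  0.5] g 0.822 q [-0.26  0.39  0.62  1.52 -0.23  1.3   0.78]
red n 82 rect [467.6  14.4] [24.4 37.4] 78.3 rad 0.1019 ang 167.3
red n 120 rect [471.7  12.3] [31.8 38. ] 78.5 rad 0.0974 ang 168.0
rows 7 x [ [ 0.197 -0.715 -0.282] 0.956 ] yaw0 22.4 total d [ 2.54  -4.447 -1.976]
```

Run:
```python
from h import *
plan([.469,.0115,.135],78.9,12)
```

```text
rows 12 x [ [0.524 0.05  0.096] -0.941 ] yaw0 22.4 total d [ 5.679 -2.119  1.154]
```

```bash
python3 -m jog '[[[0.65,0.525,0.05,0.096,-0.94],[0.65,0.525,0.05,0.096,-0.94],[0.65,0.525,0.05,0.096,-0.94],[0.65,0.525,0.05,0.096,-0.94],[0.65,0.525,0.05,0.096,-0.94],[0.65,0.525,0.05,0.096,-0.94],[0.65,0.525,0.05,0.096,-0.94],[0.65,0.525,0.05,0.096,-0.94],[0.65,0.525,0.05,0.096,-0.94],[0.65,0.525,0.05,0.096,-0.94]]]'
python3 -m jog '[[[0.65,0.525,0.05,0.096,-0.94],[0.65,0.525,0.05,0.096,-0.94],[0.65,0,0,0,0]]]'
python3 - <<'E'
from h import *
st(); im,d,K,P=cam("wrist"); save(im,"w3.png"); w=cloud(d,K,P); red(w,im); plan([.469,.0115,.052],78.9)
E
```

```text
time: 16.27
position: [0.5036, -0.0034, 0.1387]
tool_rot: [-0.555, -3.091, -0.0]
ft_force: [0.3, -0.0, -0.3]
grip_width: 0.652
time: 16.65
position: [0.4645, 0.0135, 0.1311]
tool_rot: [-0.304, -3.125, -0.001]
ft_force: [-0.3, 0.0, 0.1]
grip_width: 0.648
t 16.65 pos [0.4645 0.0135 0.1311] x [-0.981  0.193  0.002] y [0.193 0.981 0.   ] z [-0.002  0.001 -1.   ] F [-0.3  0.   0.1] g 0.648 q [-0.5  -0.01  0.41  2.02  0.01  1.14  1.29]
red n 1999 rect [470.8  13.7] [27.7 43. ] 78.1 rad 0.0986 ang 167.3
rows 3 x [ [-0.029 -0.007  0.664] -0.006 ] yaw0 78.8 total d [-0.086 -0.022  1.991]
```

View pics/w3.png

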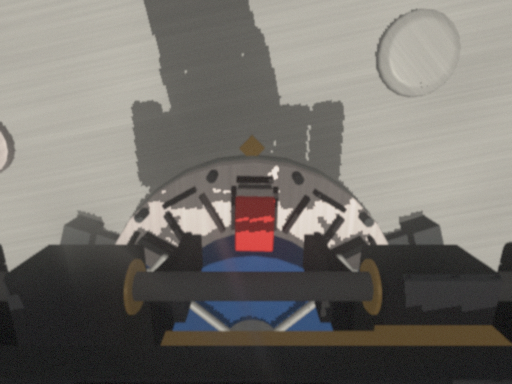

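Red at (255,222) stands centred opposite the pointer (252,147), and both neighbouring pockets are empty. Descend and grip the flanks.

```bash
python3 -m jog '[[[0.65,-0.1,-0.01,0.66,0],[0.65,0,0,0.66,0],[0.65,0,0,0.66,0],[0.65,0,0,0,0],[0,0,0,0,0],[0,0,0,0,0],[0,0,0,0,0],[0,0,0,0,0],[0,0,0,0,0]]]' 15
python3 - <<'E'
from h import *
st()
E
```

```text
time: 17.82
position: [0.4709, 0.0123, 0.0536]
tool_rot: [0.305, 3.125, 0.002]
ft_force: [-0.0, 2.2, 3.3]
grip_width: 0.322
t 17.82 pos [0.4709 0.0123 0.0536] x [-0.981  0.193 -0.002] y [0.193 0.981 0.001] z [ 0.002  0.001 -1.   ] F [-0.   2.2  3.3] g 0.322 q [-0.48  0.1   0.42  2.09 -0.05  0.96  1.34]
```

```bash
python3 -m jog '[[[0,0,0,0,0],[0,0,0,-0.4,0],[0,0,0,-0.6,0],[0,0,0,-0.7,0],[0,0,0,-0.7,0],[0,0,0,-0.6,0],[0,0,0,0,0]]]' 20
python3 - <<'E'
from h import *
st(); plan([.500,.345,.170],75,10)
z=np.load("side0.npz");w,im=z["w"],z["im"]; m=(im.max(-1)<45)&(w[...,2]<.012)&(np.hypot(w[...,0]-.5,w[...,1]-.35)<.12)
m=cv2.morphologyEx(m.astype(np.uint8),cv2.MORPH_OPEN,np.ones((3,3)))>0
print("mat",cv2.minAreaRect((w[m][:,:2]*1000).astype(np.float32)))
E
```

```text
time: 18.7
position: [0.4709, 0.0107, 0.1747]
tool_rot: [0.307, 3.124, 0.0]
ft_force: [-0.4, -0.5, -2.0]
grip_width: 0.324
t 18.7 pos [0.4709 0.0107 0.1747] x [-0.981  0.194 -0.003] y [0.194 0.981 0.001] z [ 0.003 -0.    -1.   ] F [-0.4 -0.5 -2. ] g 0.324 q [-0.5  -0.05  0.41  1.96  0.02  1.22  1.28]
rows 10 x [ [0.116 0.831 0.012] 0.076 ] yaw0 78.8 total d [0.912 8.34  0.118]
mat ((502.89459228515625, 354.3279724121094), (126.04742431640625, 129.00099182128906), 2.401611804962158)
```

```bash
python3 -m jog '[[[0,0.09,0.85,0,0],[0,0.09,0.85,0,0],[0,0.09,0.85,0,0],[0,0.09,0.85,0.1,0],[0,0.09,0.85,0.2,0],[0,0.09,0.85,0.3,0],[0,0.09,0.85,0.3,0],[0,0.09,0.85,0.3,0],[0,0.09,0.85,0.4,0],[0,0.09,0.85,0.4,0]]]' 20
python3 -m jog '[[[0,0,0,0.4,0],[0,0,0,0.4,0],[0,0,0,0.4,0],[0,0,0,0,0]]]' 20
python3 - <<'E'
from h import *
st()
E
```

```text
time: 19.95
position: [0.5, 0.3516, 0.0906]
tool_rot: [-0.306, -3.125, 0.005]
ft_force: [1.4, 0.6, -1.3]
grip_width: 0.317
time: 20.45
position: [0.4998, 0.3501, 0.0432]
tool_rot: [-0.308, -3.124, 0.004]
ft_force: [1.0, 0.3, -1.2]
grip_width: 0.322
t 20.45 pos [0.4998 0.3501 0.0432] x [-0.981  0.195  0.002] y [ 0.195  0.981 -0.003] z [-0.002 -0.002 -1.   ] F [ 1.   0.3 -1.2] g 0.322 q [-0.79  0.39  0.16  1.75 -0.07  1.02  0.77]
```

```bash
python3 -m jog '[[[0,0,0,0.2,0],[0,0,0,0.15,0],[0,0,0,0.12,0],[0,0,0,0.05,0],[0,0,0,0,0]]]' 20
python3 - <<'E'
from h import *
st()
E
```

```text
time: 21.08
position: [0.5006, 0.3521, 0.024]
tool_rot: [-0.306, -3.127, 0.0]
ft_force: [-0.6, -0.1, -0.1]
grip_width: 0.322
t 21.07 pos [0.5006 0.3521 0.024 ] x [-0.981  0.194  0.   ] y [ 0.194  0.981 -0.   ] z [-0. -0. -1.] F [-0.6 -0.1 -0.1] g 0.322 q [-0.79  0.41  0.16  1.76 -0.08  0.98  0.78]
```

```bash
python3 -m jog '[[[0,0,0,0.05,0],[0,0,0,0.03,0],[0,0,0,0,0]]]' 20
python3 - <<'E'
from h import *
st()
E
```

```text
time: 21.45
position: [0.5008, 0.3523, 0.0217]
tool_rot: [0.306, 3.126, 0.001]
ft_force: [-1.0, -0.8, 4.3]
grip_width: 0.319
t 21.45 pos [0.5008 0.3523 0.0217] x [-0.981  0.194 -0.   ] y [0.194 0.981 0.   ] z [ 0.  0. -1.] F [-1.  -0.8  4.3] g 0.319 q [-0.79  0.41  0.16  1.76 -0.08  0.97  0.78]
```

```bash
python3 -m jog '[[[0.6,0,0,0,0],[0.6,0,0,0,0],[0.7,0,0,-0.5,0],[0.8,0,0,-0.9,0.5],[1,0,0,-0.9,1],[1,0,0,-0.3,1],[1,0,0,0,1],[1,0,0,0,1],[1,0,0,0,1],[1,0,0,0,1]]]'
python3 -m jog '[[[1,0,0,0,1],[1,0,0,0,1],[1,0,0,0,1],[1,0,0,0,1],[1,0,0,0,1],[1,0,0,0,1],[1,0,0,0,1],[1,0,0,0,1],[1,0,0,0,1],[1,0,0,0,1]]]'
python3 -m jog '[[[1,0,0,0,1],[1,0,0,0,0.5],[1,0,0,0,0]]]'
python3 - <<'E'
from h import *
s,M=st(); im,d,K,P=cam("wrist"); save(im,"w4.png"); w=cloud(d,K,P)
hsv=cv2.cvtColor(im,cv2.COLOR_RGB2HSV); H=hsv[...,0].astype(int)
m=((H<6)|(H>172))&(hsv[...,1]>140)&(hsv[...,2]>60)&(np.abs(w[...,2]-.05)<.01)
print(m.sum(),np.nanmedian(w[m],0),cv2.minAreaRect((w[m][:,:2]*1000).astype(np.float32)))
E
```

```text
time: 22.7
position: [0.501, 0.3524, 0.1265]
tool_rot: [1.172, 2.914, 0.003]
ft_force: [-0.2, 0.1, -0.4]
grip_width: 1.001
time: 23.95
position: [0.501, 0.3524, 0.1264]
tool_rot: [-2.294, -2.146, -0.003]
ft_force: [-1.1, -0.5, -0.4]
grip_width: 1.005
time: 24.32
position: [0.5009, 0.3524, 0.1262]
tool_rot: [-2.426, -1.995, -0.002]
ft_force: [-0.4, 0.7, -1.7]
grip_width: 1.0
t 24.32 pos [0.5009 0.3524 0.1262] x [0.193 0.981 0.001] y [ 0.981 -0.193  0.001] z [ 0.001  0.001 -1.   ] F [-0.4  0.7 -1.7] g 1.0 q [-0.98  0.31  0.39  1.68 -0.13  1.17 -0.75]
1705 [0.50011417 0.35374848 0.04945797] ((500.11376953125, 353.1600036621094), (27.6612548828125, 40.01377487182617), 78.45454406738281)
```

View pics/w4.png

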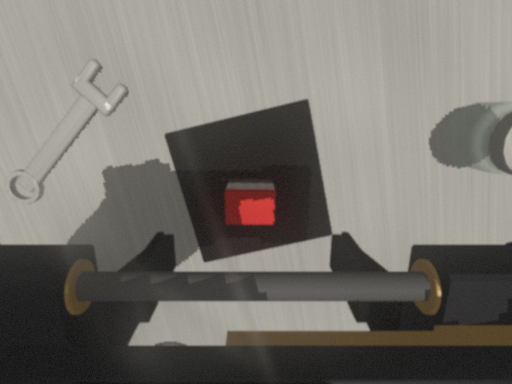

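Carrier stands upright at (250,204) on the mat, measured (0.500,0.353), aligned with the tool. Take it by its ends.

```bash
python3 -m jog '[[[0.9,0,0,0.7,0],[0.8,0,0,0.7,0],[0.8,0,0,0.7,0],[0.8,0,0,0.5,0],[0.8,0,0,0.08,0],[0,0,0,0,0],[0,0,0,0,0],[0,0,0,0,0],[0,0,0,0,0],[0,0,0,0,0]]]' 20
python3 - <<'E'
from h import *
st()
E
```

```text
time: 25.62
position: [0.5007, 0.3524, 0.0183]
tool_rot: [-2.427, -1.995, -0.001]
ft_force: [-1.0, -1.2, 3.7]
grip_width: 0.46
t 25.62 pos [0.5007 0.3524 0.0183] x [0.194 0.981 0.001] y [ 0.981 -0.194  0.   ] z [ 0.     0.001 -1.   ] F [-1.  -1.2  3.7] g 0.46 q [-0.96  0.43  0.37  1.77 -0.18  0.97 -0.71]
```

```bash
python3 -m jog '[[[0,0,0,0,0],[0,0,0,-0.3,0],[0,0,0,-0.6,0],[0,0,0,-0.8,0],[0,0,0,-0.9,0],[0,0,0,-0.9,0],[0,0,0,-0.6,0],[0,0,0,0,0]]]' 25
cat > cr.py <<'E'
from h import *
def cradle(w,im,lab):
    hsv=cv2.cvtColor(im,cv2.COLOR_RGB2HSV).astype(int); near=np.hypot(w[...,0]-.465,w[...,1]+.346)<.09
    dark=near&(im.max(-1)<75)&(w[...,2]>.007)&(w[...,2]<.016)
    m=cv2.morphologyEx(dark.astype(np.uint8),cv2.MORPH_OPEN,np.ones((3,3)))>0
    r=cv2.minAreaRect((w[m][:,:2]*1000).astype(np.float32)); print(lab,"plate",m.sum(),np.round(r[0],1),np.round(r[1],1),round(r[2],1))
    o=near&(hsv[...,0]>3)&(hsv[...,0]<18)&(hsv[...,1]>130)&(w[...,2]>.061)&(w[...,2]<.072)
    nl,l,s,c=cv2.connectedComponentsWithStats(o.astype(np.uint8)); cs=[]
    for i in np.argsort(-s[1:,4])[:2]+1:
        q=(w[l==i][:,:2]*1000).astype(np.float32); r=cv2.minAreaRect(q); cs.append(r[0]); print(lab,"cheek",s[i,4],np.round(r[0],1),np.round(r[1],1),round(r[2],1))
    if len(cs)==2:
        a,b=np.array(sorted(cs,key=lambda t:-t[1])); v=a-b; print("mid",(a+b)/2,"gap",np.hypot(*v),"y-axis yaw",np.degrees(np.arctan2(v[1],v[0])))
E
python3 - <<'E'
from cr import *
for n in("top","side"):
    z=np.load(n+"0.npz"); cradle(z["w"],z["im"],n)
st(); plan([.46,-.44,.185],0,22)
E
```

```text
time: 26.62
position: [0.5019, 0.3526, 0.184]
tool_rot: [2.427, 1.994, 0.007]
ft_force: [-0.1, -0.1, -1.5]
grip_width: 0.459
top plate 264 [ 458.7 -331.6] [104.9  76.2] 10.1
top cheek 31 [ 459.2 -315.9] [10.5 31. ] 89.8
top cheek 30 [ 461.9 -362.6] [31.6 10.7] 2.4
mid [ 460.54205322 -339.25950623] gap 46.700099451600416 y-axis yaw 93.24912968011682
side plate 921 [ 465.4 -345.6] [107.5  88.9] 4.8
side cheek 83 [ 467.8 -365.8] [32.4 12.4] 8.7
side cheek 73 [ 463.6 -322. ] [32.  12.1] 5.0
mid [ 465.74145508 -343.9132843 ] gap 44.024022255158 y-axis yaw 95.46875470132221
t 26.62 pos [0.5019 0.3526 0.184 ] x [0.194 0.981 0.004] y [ 0.981 -0.194  0.003] z [ 0.004  0.003 -1.   ] F [-0.1 -0.1 -1.5] g 0.459 q [-0.99  0.27  0.4   1.62 -0.11  1.27 -0.77]
rows 22 x [ [-0.902  0.044 -0.004] -0.102 ] yaw0 -11.2 total d [-19.642   2.817  -0.086]
```

```bash
python3 -c "
from h import *
plan([.471,-.428,.185],4.8,22)"
```

```text
rows 22 x [ [-0.89   0.02  -0.004] -0.145 ] yaw0 -11.2 total d [-19.294   3.029  -0.084]
```

```bash
python3 -m jog '[[[0,-0.5,0.01,0,-0.145],[0,-0.89,0.02,0,-0.145],[0,-0.89,0.02,0,-0.145],[0,-0.89,0.02,0,-0.145],[0,-0.89,0.02,0,-0.145],[0,-0.89,0.02,0,-0.145],[0,-0.89,0.02,0,-0.145],[0,-0.89,0.02,0,-0.145],[0,-0.89,0.02,0,-0.145],[0,-0.89,0.02,0,-0.145]]]' 25
python3 -m jog '[[[0,-0.89,0.02,0,-0.145],[0,-0.89,0.02,0,-0.145],[0,-0.89,0.02,0,-0.145],[0,-0.89,0.02,0,-0.145],[0,-0.89,0.02,0,-0.145],[0,-0.89,0.02,0,-0.145],[0,-0.89,0.02,0,-0.145],[0,-0.89,0.02,0,-0.145],[0,-0.89,0.02,0,-0.145],[0,-0.89,0.02,0,-0.145]]]' 25
python3 -m jog '[[[0,-0.89,0.02,0,-0.145],[0,-0.6,0.02,0,-0.145],[0,-0.3,0,0,0],[0,0,0,0,0]]]' 25
python3 - <<'E'
from cr import *
st(); im,d,K,P=cam("wrist"); save(im,"w5.png"); w=cloud(d,K,P); cradle(w,im,"wrist")
E
```

```text
time: 27.88
position: [0.46, 0.0114, 0.1798]
tool_rot: [-2.295, -2.143, 0.004]
ft_force: [0.1, -0.6, -0.7]
grip_width: 0.456
time: 29.12
position: [0.4637, -0.3429, 0.1798]
tool_rot: [-2.154, -2.282, 0.001]
ft_force: [0.5, 0.4, -1.0]
grip_width: 0.455
time: 29.62
position: [0.4709, -0.4136, 0.1807]
tool_rot: [-2.128, -2.308, 0.001]
ft_force: [-0.2, 0.6, -1.5]
grip_width: 0.455
t 29.62 pos [ 0.4709 -0.4136  0.1807] x [-0.081  0.997  0.001] y [ 0.997  0.081 -0.002] z [-0.002  0.001 -1.   ] F [-0.2  0.6 -1.5] g 0.455 q [-0.07  0.42  0.97  1.6  -0.36  1.32  1.04]
wrist plate 706 [ 459.7 -350.7] [96.1 72.1] 4.6
wrist cheek 601 [ 462.7 -319.5] [33.2 11. ] 4.6
wrist cheek 535 [ 466.2 -363.8] [33.1 11.3] 4.7
mid [ 464.48188782 -341.6184845 ] gap 44.44232306585047 y-axis yaw 94.55967868069871
```

View pics/w5.png

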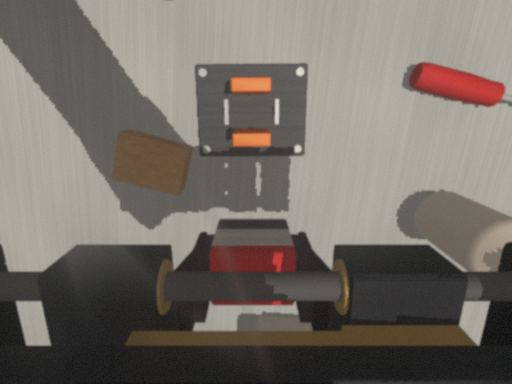

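The view shows the cradle at (251,111) with cheeks at rows 85 and 139, and the carrier held at column 253. The measured centre is (0.4645,-0.3416), yaw 4.6°, and the cheek gap of 44.4 mm agrees with the 45 expected.

```bash
python3 -m jog '[[[0,0.5,-0.01,0.2,0],[0,0.8,-0.01,0.6,0],[0,0.5,0,0.6,0],[0,0,0,0.4,0],[0,0,0,0,0],[0,0,0,0,0]]]' 25
python3 - <<'E'
from h import *
s,M=st(); plan([.4645,-.3416,.095],4.6,2)
im,d,K,P=cam("side"); save(im[270:384,180:340].repeat(4,0).repeat(4,1),"s1.png")
E
```

```text
time: 30.42
position: [0.4659, -0.3429, 0.1106]
tool_rot: [2.127, 2.31, -0.001]
ft_force: [-0.3, -0.9, -1.8]
grip_width: 0.46
t 30.43 pos [ 0.4659 -0.3429  0.1106] x [-0.082  0.997 -0.001] y [0.997 0.082 0.001] z [ 0.001 -0.001 -1.   ] F [-0.3 -0.9 -1.8] g 0.46 q [-0.22  0.37  0.97  1.8  -0.33  1.15  0.94]
rows 2 x [ [ 0.018 -0.016  0.195] 0.012 ] yaw0 4.7 total d [ 0.036 -0.031  0.39 ]
```

```bash
python3 -m jog '[[[0,0.035,-0.03,0.2,0],[0,0,0,0.25,0],[0,0,0,0,0],[0,0,0,0,0]]]' 25
python3 -m jog '[[[0,0,0,0.2,0],[0,0,0,0.2,0],[0,0,0,0.1,0],[0,0,0,0,0]]]' 25
python3 - <<'E'
from h import *
s,M=st(); plan([.4645,-.3416,.028],4.6,2)
E
```

```text
time: 30.98
position: [0.4643, -0.3403, 0.0915]
tool_rot: [-2.127, -2.312, 0.0]
ft_force: [0.6, 0.3, -1.1]
grip_width: 0.462
time: 31.48
position: [0.464, -0.3401, 0.0711]
tool_rot: [-2.126, -2.311, 0.001]
ft_force: [0.4, 1.3, -1.6]
grip_width: 0.457
t 31.48 pos [ 0.464  -0.3401  0.0711] x [-0.083  0.997  0.   ] y [ 0.997  0.083 -0.001] z [-0.001  0.    -1.   ] F [ 0.4  1.3 -1.6] g 0.457 q [-0.19  0.41  0.94  1.84 -0.38  1.08  0.98]
rows 2 x [ [-0.02   0.005  0.539] 0.017 ] yaw0 4.8 total d [-0.039  0.009  1.079]
```

Foot is already 9 mm below the cheek tops with no contact. Continue slowly.

```bash
python3 -m jog '[[[0,-0.025,0,0.15,0],[0,0,0,0.2,0],[0,0,0,0.2,0],[0,0,0,0.2,0],[0,0,0,0.15,0],[0,0,0,0.1,0],[0,0,0,0,0]]]' 25
python3 -c "
from h import *
st()"
```

```text
time: 32.35
position: [0.4643, -0.3412, 0.0314]
tool_rot: [-2.127, -2.312, 0.0]
ft_force: [0.2, 0.6, 0.1]
grip_width: 0.456
t 32.35 pos [ 0.4643 -0.3412  0.0314] x [-0.083  0.997  0.   ] y [ 0.997  0.083 -0.   ] z [-0.  0. -1.] F [0.2 0.6 0.1] g 0.456 q [-0.15  0.47  0.9   1.87 -0.43  1.02  1.01]
```

```bash
python3 -m jog '[[[0,0,0,0.08,0],[0,0,0,0.05,0],[0,0,0,0,0],[0,0,0,0,0]]]' 25
python3 -c "
from h import *
st()"
```

```text
time: 32.85
position: [0.4645, -0.3412, 0.0265]
tool_rot: [2.127, 2.312, 0.0]
ft_force: [0.4, 0.4, -2.0]
grip_width: 0.459
t 32.85 pos [ 0.4645 -0.3412  0.0265] x [-0.083  0.997  0.   ] y [0.997 0.083 0.   ] z [ 0.  0. -1.] F [ 0.4  0.4 -2. ] g 0.459 q [-0.15  0.48  0.9   1.87 -0.44  1.01  1.02]
```

```bash
python3 -m jog '[[[0,0,0,0.03,0],[0,0,0,0.02,0],[0,0,0,0,0]]]' 25
python3 -c "
from h import *
st()"
```

```text
time: 33.22
position: [0.4645, -0.3413, 0.0263]
tool_rot: [-2.126, -2.312, -0.002]
ft_force: [-5.3, 3.3, 13.8]
grip_width: 0.457
t 33.23 pos [ 0.4645 -0.3413  0.0263] x [-0.083  0.997  0.001] y [0.997 0.083 0.001] z [ 0.     0.002 -1.   ] F [-5.3  3.3 13.8] g 0.457 q [-0.15  0.48  0.9   1.87 -0.44  1.01  1.02]
```

Contact at exactly the expected height (tip 26.3 mm, so foot 12 mm). Release and retreat.

```bash
python3 -m jog '[[[0,0,0,-0.03,0],[0.7,0,0,0,0],[0.7,0,0,0,0],[0.7,0,0,0,0],[0.7,0,0,-0.3,0],[0.7,0,0,-0.8,0],[0.7,0,0,-0.9,0],[0.7,-0.5,0,-0.9,0],[0.7,-0.9,0,-0.9,0],[0.7,-0.8,0,0,0]]]' 25
python3 -m jog '[[[0.7,0,0,0,0],[0.7,0,0,0,0]]]'
python3 - <<'E'
from cr import *
st(); im,d,K,P=cam("wrist"); save(im,"w6.png"); w=cloud(d,K,P); cradle(w,im,"wrist")
hsv=cv2.cvtColor(im,cv2.COLOR_RGB2HSV); H=hsv[...,0].astype(int)
m=((H<3)|(H>172))&(hsv[...,1]>140)&(hsv[...,2]>50)&(np.hypot(w[...,0]-.4645,w[...,1]+.3416)<.04)
q=w[m]; print("red",m.sum(),np.nanmedian(q,0),np.nanpercentile(q[:,2],[5,95]),cv2.minAreaRect((q[:,:2]*1000).astype(np.float32)))
im,d,K,P=cam("top"); w=cloud(d,K,P); save(cv2.resize(im[100:290,120:420],None,fx=2.6,fy=2.6),"t2.png")
E
```

```text
time: 34.48
position: [0.4734, -0.4315, 0.1822]
tool_rot: [2.121, 2.308, 0.002]
ft_force: [0.4, -0.0, -0.3]
grip_width: 0.7
time: 34.72
position: [0.4716, -0.4283, 0.1776]
tool_rot: [-2.127, -2.311, -0.001]
ft_force: [-0.1, 0.5, -0.6]
grip_width: 0.702
t 34.73 pos [ 0.4716 -0.4283  0.1776] x [-0.083  0.997  0.001] y [ 0.997  0.083 -0.   ] z [-0.     0.001 -1.   ] F [-0.1  0.5 -0.6] g 0.702 q [-0.04  0.45  0.97  1.57 -0.38  1.32  1.07]
wrist plate 147 [ 441.2 -342.9] [ 6.8 56.2] 4.6
wrist cheek 663 [ 462.7 -319.6] [33.1 11.3] 5.0
wrist cheek 568 [ 466.3 -363.7] [33.  11.5] 4.8
mid [ 464.47593689 -341.65600586] gap 44.24608610108214 y-axis yaw 94.71562219671456
red 1575 [ 0.46514981 -0.34126691  0.05760082] [0.05637421 0.05877676] ((463.46649169921875, -341.5567321777344), (42.59074401855469, 27.349424362182617), 3.915677309036255)
```

View pics/w6.png

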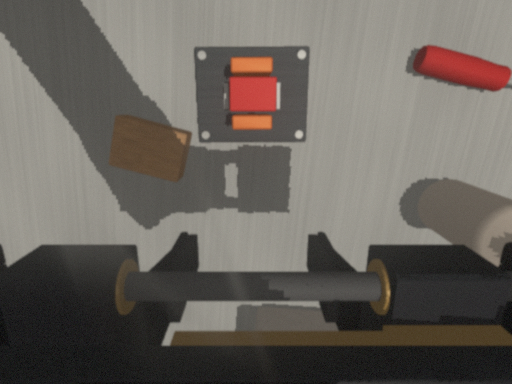

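View pics/t2.png

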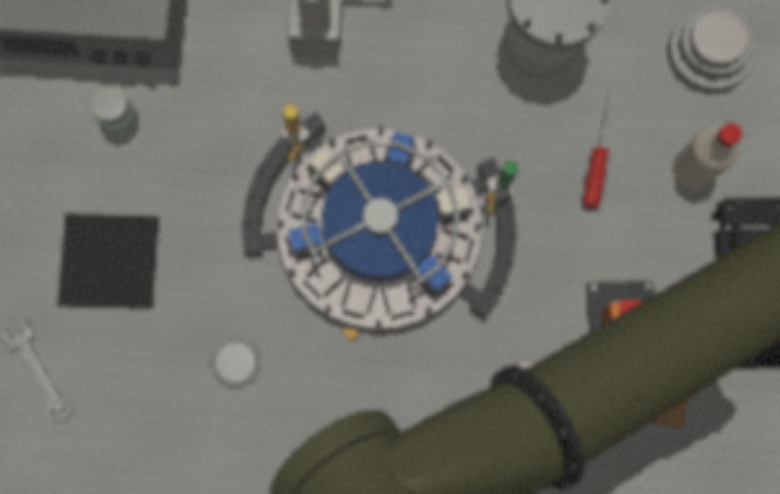

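Red sits centred between the cheeks at (253,94), with its top measured at 57.6 mm against 58 nominal. The top view shows three blue and two white carriers still in their pockets. Handing in.

```bash
python3 -c "
from bench import job; print(job.close_job())"
```

```text
the job is handed in; nothing more can be done
None
```

The red carrier is seated in the cradle and the job is handed in, at about 35 s of the 72 s allowed. I drew the green (right) handle through three full strokes, the shorter way round (about 75°). I then lifted the red carrier out by its flanks, set it down on the mat, took it again by its narrow ends and lowered it between the cheeks.

**Red carrier:** Contact came at foot height 12 mm. After release the wrist camera put it about 1 mm from the cheeks' midpoint, within about 1° of the cradle's direction, with its top at 57.6 mm (58 nominal).

**Other carriers:** The last top view shows all five still in their pockets.

**Loose things on the bench:** None looked moved in the last views. The arm hid the seal ring in the top view, so I did not check it at the end.

**Check that disagreed:** The top camera put the cradle about 4–5 mm from where the side and wrist cameras did. I used the wrist reading, and the carrier went in without touching the cheeks.

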